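# Pack the colour-coded instrument tray

## Task

Pack the steel instrument tray: lay the blue and the yellow driver flat in the holders of their own colour, handle down in the wide bay and shaft over the low pad. Lift the green cup straight off the white cup it is nested in and stand it upright in the round green socket, and only then put the green-collared drill sleeve into that cup. Leave the black driver, the white cup and the red-collared sleeve standing or lying where they are; they belong to another set.

Things in the scene. Friction and masses are not known exactly. Their poses are not given: they have to be found in the camera images.
- blue_driver_mid (a point): Blue-handled driver; sizes in mm: flat-sided handle 95 long, 28 wide, 26 high, then a steel shaft 85 long (14 thick for 10, then 6). Lies flat on the table, shaft roughly away from the robot (within 0.3 rad), about 120 g. This point: centre of the handle, 13 above its underside; x along the handle to the shaft tip (132 off), z up.
- yellow_driver_mid (a point): Yellow-handled driver, same make and sizes as the blue one; this point: centre of the handle, 13 mm above its underside; x towards the shaft's tip.
- black_driver_mid (a point): Black-handled driver, same make and sizes, does not belong: to be left alone. This point: centre of the handle.
- green_cup_mid (a point): Green cup nested in the white one (mm): 56 high, rim 58 across over its top 12, cone below to a 36 foot; wall 3, floor 24 thick, inside 32 deep, 52 wide at rim, 40 at floor. Its top 24 show above the wider white rim (green rim 80 above table): keep fingertips above the white rim. Comes free 32 straight up. About 60 g. This point: on its axis, half-way up (28); z up.
- white_cup_mid (a point): White plastic cup under the green one, standing on the table, to be left; sizes in mm: 56 high, rim 68 in outer diameter, floor 24 thick, foot 36 in diameter. Seen from above as a white ring around the green rim. This point: on its axis, 28 up.
- green_sleeve_mid (a point): Green-collared drill sleeve (mm) standing upright on the table, a round cylinder 24 in diameter and 56 high, lower 30 bare steel, upper 26 green (also seen from above, with a small black bore). 50 g (varies). This point: its centre, half-way up (28); z: its axis, up.
- red_sleeve_mid (a point): Red-collared drill sleeve, same sizes, does not belong: to be left. This point: its centre, half-way up.
- blue_holder_bay (a point): Blue holder in the tray; sizes in mm: plate 206 x 60 x 5 with lips 8 high round a bay 117 x 45 for the handle (side lips have a 52 gap at mid-bay for fingers; 24 opening for the shaft). This point: where the handle's centre belongs, 21 above the table; x along the plate to where the shaft tip belongs. Fixed. Tray: 230 x 270, walls 28 high; its three holders lie side by side, 82 apart, order varies.
- yellow_holder_bay (a point): Yellow holder in the tray, same shape and sizes as the blue one; this point: where the handle's centre belongs, 21 mm above the table; x towards where the shaft's tip belongs. Fixed.
- cup_socket_seat (a point): Green round socket in the tray; sizes in mm: ring 54 inside, 64 outside, 10 high, on a green plate 72 x 66. The cup's foot (36 across) stands inside the ring. This point: on the ring's axis, on the plate the foot rests on, 8 above the table; z: up. Fixed.
Things that resemble listed ones, but are neither listed nor needed, are in the scene too. What is shaped like the part that bears green_sleeve_mid but purple is not meant.

How it is judged:
By the outcome, as a careful person would: the job done as asked, in the order asked, and still so for the second after the job is handed in, with the robot touching nothing.
It also fails if it takes over 109 s, if anything falls off the work surface, if the arm or the gripper's body presses on something with over 40 N, if the wrist force passes 120 N, or if a joint passes its speed limit or range.

## Robot

A 7-joint arm with a two-finger parallel gripper is mounted at the origin on the work surface. World frame = base frame: x ahead of the robot, y to its left, z up, the work surface at z = 0. Lengths are in m, angles in rad, forces in N, time in s.
With the tool pointing down it reaches from about 0.425 to 0.925 m from the base axis. Payload 6.8 kg.
Tool frame: the origin (TCP) lies midway between the tips of the shut fingers; the grasp point (between the pads) lies 19 mm behind it; z points along the fingers, y is the line along which they close (so a half turn about z gives the same grasp; the last joint's range is limited). The gripper opens to 85 mm and grips with 20 to 120 N. Pads are 22 mm wide; open, the fingers measure 114 mm over their backs; the gripper's body (76 mm by 85 mm) begins 54 mm behind the grasp point. The pads swing forward as they close: fully open they stand 13 mm farther back than shut.
Start: joints at [1.091, 0.477, 0.022, 1.555, -0.011, 1.109, -0.083], TCP at [0.245, -0.629, 0.231] pointing down, gripper open.
Joint ranges: [-2.96, 2.96], [-0.34, 2.1], [-1.41, 1.46], [0.24, 2.44], [-1.37, 4.51], [0.17, 1.92], [-2.96, 2.96]. Speed limits (rad/s): [2.39, 2.39, 3.14, 3.14, 3.14, 3.14, 3.14].

## Interface

Orientations are given as a rotation vector (axis times angle).
In Python, from bench import r gives the robot as it stands. The module is installed in compiled form; this text tells all that it offers.
- The arm moves only by the tool apply_moves, never from a script. Its argument "rows" is a list of rows, each a list of 6 numbers: the shift along the tool's x, y, z scaled (see below), then the turn, a rotation vector about the tool's x, y, z scaled (see below). A call has 1 to 5 rows; each row is the pose to reach, as a shift and turn from the pose commanded when the call began, along the tool's axes at that moment; what a row does not reach only later rows make up. The controller multiplies each number of a shift by 0.25 m and each number of a turn by 90 degrees. A row lasts 1/8 s, in which the tool goes at most 62.5 mm and 10.7 degrees, less where a joint would pass 70% of its speed; a pose out of reach is approached as far as the arm can. A call with a number of a shift or a turn outside -1 to 1 is refused whole. A call with a gripper value outside its range is refused whole. "claw" is the opening, from 0 (shut) to 1 (fully open), set as the call begins (left out, the last holds). The fingers move at their own pace and stop on an object; "newtons" is the grip in N (left out, the last holds). Time passes only in rows, so rows that repeat a pose let the fingers close. It gives the time, the measured TCP pose, the force, the opening and the grip force at its end, in the units of the state.
- r.get_obs(): the state, without advancing time (a new reading comes with each control period).
- r.grab_frame(name): name is "scene" or "top" or "wrist"; returns a dict with "pixels" (384x512x3 uint8, red, green, blue), "intrinsics" (3x3 intrinsics, pixels), "eye" and "attitude" of the camera in the world. Camera axes: x right, y up, looking along -z (the intrinsics and any distortion apply to the point x, -y, -z); pixel columns grow to the right and rows downward; lengths in m; the calibration is good to about 2 mm. A picture is of the moment at which its call begins. There is no depth.
- r.hand_in(): hands the job in; it is judged then, once.
Trained networks look in a picture, given as the dict that the camera call returned (one of the last four; its "shot" number tells which), for a name from the list of things; names that differ only in an ending like _2 or _b are one class to them, and where a whole thing is asked for, a point or a joint stands for the part that bears it (a point fixed in the world has none). Each returns a list of dicts, best first, with "conf" (0 to 1); they miss things now and then, are a little off and sometimes report something else, mostly with a low value. They report only what shows in the picture. A call takes as long as a camera call. They do not tell look-alikes from the thing itself.
- r.search_frame(picture, thing): "rect" ([left, top, width, height] in pixels, round what is visible of it).
- r.outline_of(picture, thing): "pixels" (384x512 bool, what is visible of it) and "rect" ([left, top, width, height] in pixels, round what is visible of it).
- r.landmark_of(picture, thing): "point" ([column, row] in pixels: a listed point, or the origin of a listed thing).
The state is a dict: "clock": time; "joints": joint angles; "qvel": joint speeds; "tau": joint torques, N m; "tcp_pos": TCP position; "orientation": TCP orientation; "contact_force": force on the tool from outside, world axes, zero at the start; "moment": the same for the moment, N m; "grip_width": finger opening in m; "gripper_force": force on a finger pad.
Only numpy, scipy, OpenCV 4.12 (cv2) and the standard library are available. Lean on these libraries where they do the work, as an engineer would, in place of code of your own. Each camera call takes 0.05 s, during which the arm holds its last target. There are 200 camera calls.

## Working session

There is one attempt and no reset: what is moved stays moved. The work goes in short steps, Python scripts to look and compute and a tool call to move; the robot and the scene stay as the last step left them, time stands still between calls to the robot, and variables do not carry over. Pictures are saved under pics/ and viewed, at most 14 in all, crops included, and the job is handed in when it is done.

Besides the shell and the picture viewer there is one more tool, called after ">>>" by a JSON object that holds its "method" and its "body". apply_moves: Moves the arm, as the interface text tells. Its arguments: {"type":"object","properties":{"rows":{"type":"array","items":{"type":"array","items":{"type":"number"}}},"claw":{"type":"number"},"newtons":{"type":"number"}},"required":["rows"]}

```bash
mkdir -p pics
cat > h.py <<'E'
import numpy as np, cv2
from scipy.spatial.transform import Rotation as R
from bench import r
def att(f):
    a=np.array(f["attitude"],float)
    return a if a.shape==(3,3) else R.from_rotvec(a).as_matrix()
def ray(f,p):
    K=np.array(f["intrinsics"]); u=np.linalg.inv(K)@[p[0],p[1],1]
    return att(f)@(u*[1,-1,-1])
def at(f,p,z):
    d=ray(f,p); e=np.array(f["eye"]); return e+d*(z-e[2])/d[2]
def proj(f,X):
    c=att(f).T@(np.array(X)-f["eye"]); q=np.array(f["intrinsics"])@(c*[1,-1,-1]); return q[:2]/q[2]
def save(f,n): cv2.imwrite("pics/"+n,cv2.cvtColor(f["pixels"],cv2.COLOR_RGB2BGR))
E
python3 - <<'E'
from h import *
print(r.get_obs())
Z=dict(blue_driver_mid=.013,yellow_driver_mid=.013,black_driver_mid=.013,green_cup_mid=.052,white_cup_mid=.028,green_sleeve_mid=.028,red_sleeve_mid=.028,blue_holder_bay=.021,yellow_holder_bay=.021,cup_socket_seat=.008)
for n in ("top","scene"):
    f=r.grab_frame(n); save(f,n+"0.png"); print(n,f["eye"],f["attitude"],f["intrinsics"],[k for k in f])
    for t,z in Z.items():
        print(t,[(np.round(d["point"]).tolist(),round(d["conf"],2),at(f,d["point"],z)[:2].round(3).tolist()) for d in r.landmark_of(f,t)[:4]])
E
```

```text
{'clock': 0.0, 'joints': array([ 1.09089963,  0.47781553,  0.02232353,  1.55647007, -0.01151545,
        1.10929662, -0.08311656]), 'qvel': array([ 1.37358613e-03, -2.60322823e-04, -1.31367027e-03,  7.56308327e-04,
        1.32356558e-03, -1.65253287e-05, -4.22086547e-04]), 'tau': array([ 5.22937826e-04, -5.96461916e+01,  1.60831857e+00, -2.81188613e+01,
        1.25499425e-02,  9.36389377e-03,  3.54763677e-05]), 'tcp_pos': array([ 0.24500016, -0.62831958,  0.23030719]), 'orientation': array([-3.08568807e+00, -5.80344483e-01,  7.21378477e-04]), 'contact_force': array([ 0.39653062,  0.14622809, -0.28930382]), 'moment': array([-0.05138463, -0.00228854,  0.01023756]), 'gripper_force': 0.0, 'grip_width': 0.0855983846647124}
top [ 0.45943556 -0.0201038   1.10984657] [ 0.0907533  -0.08665574 -1.59356171] [[451.37403368   0.         261.71294276]
 [  0.         451.37403368 197.69139248]
 [  0.           0.           1.        ]] ['pixels', 'intrinsics', 'eye', 'attitude', 'shot']
blue_driver_mid [([359.0, 242.0], 0.91, [0.47, -0.25]), ([167.0, 218.0], 0.73, [0.539, 0.212])]
yellow_driver_m
[... 1040 characters left out ...]
[259.0, 228.0], 0.52, [0.641, -0.064])]
black_driver_mid [([183.0, 211.0], 0.66, [0.449, -0.151])]
green_cup_mid [([112.0, 248.0], 0.62, [0.514, -0.368])]
white_cup_mid [([114.0, 258.0], 0.68, [0.518, -0.37])]
green_sleeve_mid [([206.0, 262.0], 0.62, [0.662, -0.239]), ([198.0, 282.0], 0.56, [0.699, -0.286]), ([205.0, 237.0], 0.47, [0.594, -0.19])]
red_sleeve_mid [([260.0, 229.0], 0.58, [0.661, -0.08])]
blue_holder_bay [([297.0, 174.0], 0.71, [0.534, 0.207]), ([260.0, 227.0], 0.69, [0.649, -0.067]), ([206.0, 262.0], 0.23, [0.655, -0.234])]
yellow_holder_bay [([314.0, 163.0], 0.74, [0.522, 0.303]), ([290.0, 195.0], 0.23, [0.601, 0.096])]
cup_socket_seat [([290.0, 198.0], 0.65, [0.595, 0.103])]
```

Run:
```python
from h import *
a=cv2.imread("pics/top0.png"); cv2.imwrite("pics/top0b.png",cv2.resize(a[110:330,90:450],(800,489),interpolation=cv2.INTER_CUBIC))
```

```text
(no output)
```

View pics/top0b.png

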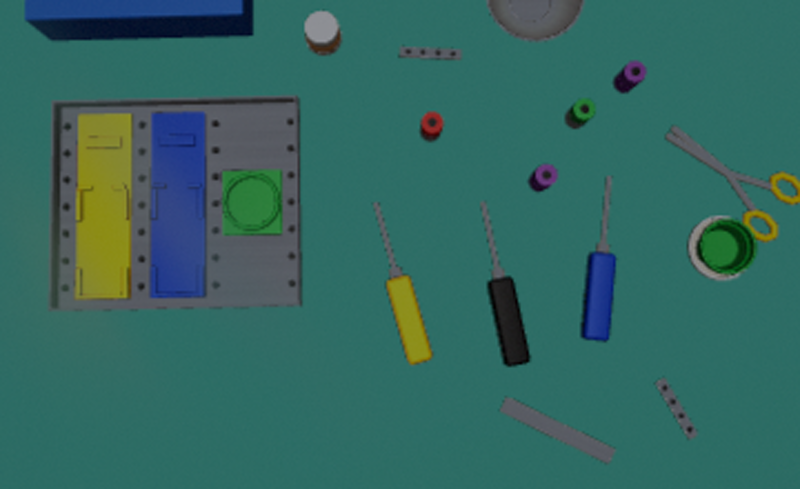

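View pics/scene0.png

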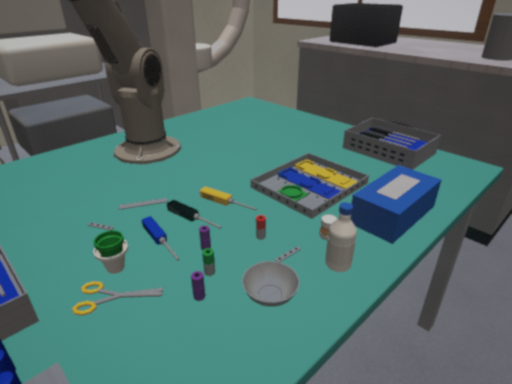

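Candidates for the green sleeve in the top view are purple (334,191), green (352,159), purple (371,144) and red (283,165). Only (352,159) has the green collar, so I'll use that one. The crop shows it clearly, at crop (582,111). The yellow, black and blue drivers run left to right, and the tray holders run yellow, blue, then socket. The next step is to refine these by colour.

```bash
cat >> h.py <<'E'
HSV=dict(blue=((108,120,50),(130,255,255)),yellow=((22,120,50),(34,255,255)),green=((50,150,45),(72,255,255)))
def blob(f,col,px,minA=20,rng=None):
    hsv=cv2.cvtColor(f["pixels"],cv2.COLOR_RGB2HSV); m=cv2.inRange(hsv,*(rng or HSV[col]))
    m=cv2.morphologyEx(m,cv2.MORPH_CLOSE,np.ones((3,3)))
    n,l,s,c=cv2.connectedComponentsWithStats(m)
    i=min([k for k in range(1,n) if s[k,4]>=minA],key=lambda k:np.hypot(*(c[k]-px)))
    return (l==i).astype(np.uint8),s[i]
def rect(f,m,z):
    "min-area rect of blob mapped to plane z: centre, long, short, yaw of long axis (-pi/2..pi/2)"
    c=max(cv2.findContours(m,cv2.RETR_EXTERNAL,cv2.CHAIN_APPROX_NONE)[0],key=len)[:,0]
    P=np.array([at(f,p,z)[:2] for p in c],np.float32)
    (x,y),(w,h),a=cv2.minAreaRect(P*1000); a=np.radians(a)
    if h>w: w,h,a=h,w,a+np.pi/2
    a=(a+np.pi/2)%np.pi-np.pi/2
    return round(x/1e3,4),round(y/1e3,4),round(w,1),round(h,1),round(a,3)
E
python3 - <<'E'
from h import *
f=r.grab_frame("top")
for col,px,z in (("blue",(359,242),.026),("yellow",(271,252),.026),("blue",(170,202),.008),("yellow",(136,202),.008),("green",(203,201),.01),("green",(415,222),.08),("green",(352,159),.056)):
    m,s=blob(f,col,px); print(col,px,s,rect(f,m,z))
print(cv2.cvtColor(f["pixels"],cv2.COLOR_RGB2HSV)[[222,159,201,250],[415,349,203,271]])
for t in ("blue_driver_mid","yellow_driver_mid"):
    o=r.outline_of(f,t)
    for d in o[:2]:
        print(t,d["conf"],d["rect"],rect(f,d["pixels"].astype(np.uint8),.015))
o=r.get_obs();print(R.from_rotvec(o["orientation"]).as_matrix().round(3))
E
```

```text
blue (359, 242) [352 223  15  40 452] (0.4683, -0.2491, 93.7, 27.6, np.float64(-0.138))
yellow (271, 252) [264 234  21  40 442] (0.4477, -0.0439, 92.9, 26.7, np.float64(0.256))
blue (170, 202) [ 158  160   25   84 2016] (0.5809, 0.2065, 205.6, 59.3, np.float64(0.001))
yellow (136, 202) [ 124  161   25   84 2018] (0.5811, 0.2903, 204.4, 59.1, np.float64(0.004))
green (203, 201) [190 187  27  29 734] (0.5795, 0.1253, 69.4, 63.8, np.float64(-0.013))
green (415, 222) [405 209  25  24 483] (0.5148, -0.3716, 55.2, 52.5, np.float64(1.546))
green (352, 159) [348 154  10  11  70] (0.6656, -0.2362, 22.2, 21.8, np.float64(-0.829))
[[ 66 187 116]
 [ 66 176 123]
 [ 66 166 126]
 [ 31 205 143]]
blue_driver_mid 0.98 [351.0, 189.2, 13.8, 73.5] (0.5101, -0.2545, 173.8, 31.7, np.float64(-0.106))
yellow_driver_mid 0.86 [256.5, 202.7, 27.3, 68.2] (0.4887, -0.0325, 174.6, 29.0, np.float64(0.279))
[[ 0.932  0.363  0.   ]
 [ 0.363 -0.932  0.   ]
 [ 0.    -0.    -1.   ]]
```

```bash
cat > plan.py <<'E'
import sys; from h import *
def plan(p0,R0,wps):
    "print call rows for successive waypoints (x,y,z,yaw)"
    for x,y,z,a in wps:
        R1=R.from_euler("z",a)*R.from_rotvec([np.pi,0,0])
        s=R0.inv().apply(np.array([x,y,z])-p0); t=(R0.inv()*R1).as_rotvec()
        n=max(np.linalg.norm(s)/.0625,np.degrees(np.linalg.norm(t))/10.7)
        print((s/.25).round(4).tolist()+(t/(np.pi/2)).round(4).tolist(),"rows",round(n,1))
        p0,R0=np.array([x,y,z]),R1
if __name__=="__main__":
    o=r.get_obs(); print(o["clock"],o["tcp_pos"].round(4),o["grip_width"].round(4))
    plan(o["tcp_pos"],R.from_rotvec(o["orientation"]),np.array(sys.argv[1:],float).reshape(-1,4))
E
python3 plan.py .36 -.44 .2 .1  .468 -.249 .14 -.138 .468 -.249 .003 -.138
```

```text
Traceback (most recent call last):
  File "plan.py", line 11, in <module>
    o=r.get_obs(); print(o["clock"],o["tcp_pos"].round(4),o["grip_width"].round(4))
                                                          ^^^^^^^^^^^^^^^^^^^^^
AttributeError: 'float' object has no attribute 'round'
```

```bash
sed -i 's/o\["grip_width"\].round(4)/round(o["grip_width"],4)/' plan.py
python3 plan.py .36 -.44 .2 .1  .468 -.249 .14 -.138 .468 -.249 .003 -.138
```

```text
1.25 [ 0.2453 -0.6289  0.2313] 0.0853
[0.702, -0.537, 0.1252, -0.0001, -0.0, 0.1731] rows 3.6
[0.5061, -0.7171, 0.24, 0.0, -0.0, 0.1515] rows 3.6
[-0.0, -0.0, 0.548, 0.0, 0.0, 0.0] rows 2.2
```

>>> {"method": "apply_moves", "body": {"rows": [[0.702, -0.537, 0.125, 0, 0, 0.173], [0.702, -0.537, 0.125, 0, 0, 0.173], [0.702, -0.537, 0.125, 0, 0, 0.173], [0.702, -0.537, 0.125, 0, 0, 0.173], [0.702, -0.537, 0.125, 0, 0, 0.173]]}}

```text
clock: 1.88
tcp_pos: [0.3623, -0.4368, 0.1999]
orientation: [-3.136, -0.167, -0.001]
contact_force: [-0.2, -0.7, 1.4]
grip_width: 0.0853
gripper_force: 0.0
```

>>> {"method": "apply_moves", "body": {"rows": [[0.506, -0.717, 0.24, 0, 0, 0.1515], [0.506, -0.717, 0.24, 0, 0, 0.1515], [0.506, -0.717, 0.24, 0, 0, 0.1515], [0.506, -0.717, 0.24, 0, 0, 0.1515], [0.506, -0.717, 0.24, 0, 0, 0.1515]], "claw": 0.75}}

```text
clock: 2.5
tcp_pos: [0.4693, -0.2465, 0.1395]
orientation: [-3.133, 0.208, 0.001]
contact_force: [-0.1, -0.1, -0.1]
grip_width: 0.0641
gripper_force: 0.0
```

```bash
python3 - <<'E'
from h import *
f=r.grab_frame("wrist"); save(f,"w1.png"); o=r.get_obs(); print(o["tcp_pos"],o["orientation"])
print(proj(f,[.468,-.249,.026]))
px=proj(f,[.468,-.249,.026]); m,s=blob(f,"blue",px,100); print(s,rect(f,m,.026))
print(np.array(f["eye"]))
E
python3 plan.py .468 -.249 .04 -.138 .468 -.249 .003 -.138
```

```text
[ 0.46833701 -0.24900341  0.13991456] [ 3.13412073e+00 -2.13772563e-01 -4.39972628e-04]
[261.2650677  186.42693032]
[ 247  130   31  105 3090] (0.4697, -0.2497, 92.8, 25.7, np.float64(-0.144))
[ 0.53670719 -0.25603321  0.28223215]
2.55 [ 0.4683 -0.249   0.1399] 0.0638
[-0.0012, 0.0001, 0.3997, 0.0001, 0.0002, 0.0011] rows 1.6
[-0.0, -0.0, 0.148, 0.0, 0.0, 0.0] rows 0.6
```

View pics/w1.png

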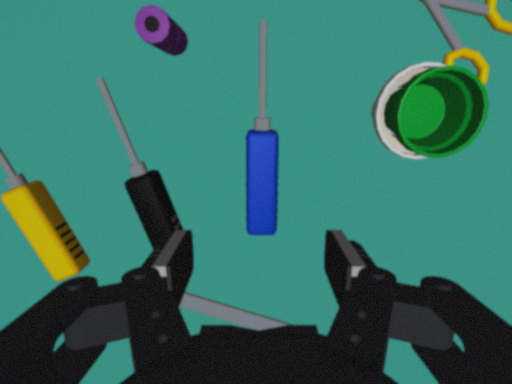

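The wrist view shows the blue handle centred at (262,182), midway between the fingers, with its shaft pointing away. That matches the top view to within 2 mm.

>>> {"method": "apply_moves", "body": {"rows": [[0.003, 0, 0.3, 0, 0, 0], [0.003, 0, 0.545, 0, 0, 0], [0.003, 0, 0.545, 0, 0, 0], [0.003, 0, 0.545, 0, 0, 0]]}}

```text
clock: 3.05
tcp_pos: [0.4686, -0.2509, 0.0045]
orientation: [3.133, -0.22, -0.0]
contact_force: [0.3, -0.1, -0.1]
grip_width: 0.0641
gripper_force: 0.0
```

>>> {"method": "apply_moves", "body": {"rows": [[0, 0, 0, 0, 0, 0], [0, 0, 0, 0, 0, 0], [0, 0, 0, 0, 0, 0], [0, 0, 0, 0, 0, 0], [0, 0, 0, 0, 0, 0]], "claw": 0, "newtons": 45}}

```text
clock: 3.68
tcp_pos: [0.4702, -0.25, 0.006]
orientation: [3.133, -0.217, 0.006]
contact_force: [-1.8, -0.3, 8.5]
grip_width: 0.0271
gripper_force: 44.9
```

>>> {"method": "apply_moves", "body": {"rows": [[0, 0, -0.2, 0, 0, 0], [0, 0, -0.45, 0, 0, 0], [0, 0, -0.45, 0, 0, 0], [0, 0, -0.45, 0, 0, 0]]}}

```text
clock: 4.18
tcp_pos: [0.4685, -0.2491, 0.1168]
orientation: [3.134, -0.216, 0.001]
contact_force: [0.8, 0.2, -1.7]
grip_width: 0.0269
gripper_force: 45.3
```

```bash
python3 plan.py .50 -.02 .13 -.05 .541 .2065 .10 .002 .541 .2065 .013 .002
```

```text
4.175 [ 0.4685 -0.2491  0.1168] 0.0269
[-0.001, -0.9249, -0.0532, 0.0002, -0.0005, -0.0559] rows 3.7
[0.1185, -0.9131, 0.12, 0.0, 0.0, -0.0331] rows 3.7
[0.0, -0.0, 0.348, 0.0, 0.0, 0.0] rows 1.4
```

>>> {"method": "apply_moves", "body": {"rows": [[-0.001, -0.925, -0.053, 0, 0, -0.056], [-0.001, -0.925, -0.053, 0, 0, -0.056], [-0.001, -0.925, -0.053, 0, 0, -0.056], [-0.001, -0.925, -0.053, 0, 0, -0.056], [-0.001, -0.925, -0.053, 0, 0, -0.056]]}}

```text
clock: 4.8
tcp_pos: [0.4996, -0.0155, 0.1283]
orientation: [-3.139, 0.067, 0.004]
contact_force: [-0.4, -0.6, -1.1]
grip_width: 0.0271
gripper_force: 45.3
```

>>> {"method": "apply_moves", "body": {"rows": [[0.1185, -0.913, 0.12, 0, 0, -0.033], [0.1185, -0.913, 0.12, 0, 0, -0.033], [0.1185, -0.913, 0.12, 0, 0, -0.033], [0.1185, -0.913, 0.12, 0, 0, -0.033], [0.1185, -0.913, 0.12, 0, 0, -0.033]]}}

```text
clock: 5.42
tcp_pos: [0.54, 0.2099, 0.0976]
orientation: [-3.141, -0.011, 0.004]
contact_force: [-0.6, -0.4, -1.3]
grip_width: 0.0271
gripper_force: 45.2
```

```bash
python3 - <<'E'
from h import *
f=r.grab_frame("wrist"); save(f,"w2.png"); o=r.get_obs(); print(o["tcp_pos"],o["orientation"])
for col,px,z in (("yellow",(.581,.29,.008),.008),("green",(.5795,.1253,.01),.01)):
    m,s=blob(f,col,proj(f,px),100); print(s,rect(f,m,z))
for t,z in (("blue_holder_bay",.021),("yellow_holder_bay",.021),("cup_socket_seat",.008)):
    print(t,[(at(f,d["point"],z).round(4),d["conf"]) for d in r.landmark_of(f,t)[:2]])
E
python3 plan.py .541 .2065 .10 .002 .541 .2065 .015 .002
```

```text
[0.54015836 0.20666212 0.09769834] [ 3.14036103  0.00640619 -0.00478722]
[   96     0   102   269 21622] (0.5737, 0.2917, 201.7, 63.0, np.float64(-0.001))
[ 322   93   96   95 8266] (0.5808, 0.126, 70.0, 68.5, np.float64(-0.004))
blue_holder_bay []
yellow_holder_bay [(array([0.5413, 0.2905, 0.021 ]), 0.86)]
cup_socket_seat [(array([0.5813, 0.1277, 0.008 ]), 0.71)]
5.625 [0.541  0.2036 0.0987] 0.0273
[0.0001, -0.0115, -0.0053, 0.0013, 0.001, -0.0018] rows 0.1
[0.0, -0.0, 0.34, 0.0, 0.0, 0.0] rows 1.4
```

View pics/w2.png

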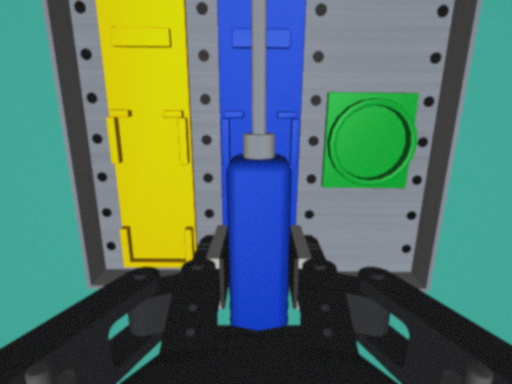

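The wrist view shows the blue driver held straight, with its handle at (259,240). Its shaft runs along the blue holder, centred near column 262, so it's lined up to go down.

>>> {"method": "apply_moves", "body": {"rows": [[0, -0.004, 0.15, 0, 0, 0], [0, -0.004, 0.28, 0, 0, 0], [0, -0.004, 0.28, 0, 0, 0], [0, -0.004, 0.335, 0, 0, 0], [0, -0.004, 0.335, 0, 0, 0]]}}

```text
clock: 6.25
tcp_pos: [0.5413, 0.207, 0.0159]
orientation: [3.141, 0.002, -0.0]
contact_force: [-0.3, 1.4, -1.5]
grip_width: 0.0269
gripper_force: 45.3
```

>>> {"method": "apply_moves", "body": {"rows": [[0, 0, 0, 0, 0, 0], [0, 0, 0, 0, 0, 0], [0, 0, 0, 0, 0, 0]]}}

```text
clock: 6.62
tcp_pos: [0.5415, 0.2076, 0.0162]
orientation: [-3.141, -0.003, -0.001]
contact_force: [-0.2, 0.5, -1.4]
grip_width: 0.0268
gripper_force: 45.3
```

>>> {"method": "apply_moves", "body": {"rows": [[0, 0, 0.006, 0, 0, 0], [0, 0, 0.006, 0, 0, 0], [0, 0, 0.006, 0, 0, 0]]}}

```text
clock: 7.0
tcp_pos: [0.5412, 0.2074, 0.0142]
orientation: [3.141, 0.003, -0.0]
contact_force: [0.2, 0.6, -1.7]
grip_width: 0.0272
gripper_force: 45.3
```

>>> {"method": "apply_moves", "body": {"rows": [[0, 0, 0, 0, 0, 0], [0, 0, 0, 0, 0, 0], [0, 0, 0, 0, 0, 0], [0, 0, 0, 0, 0, 0]], "claw": 0.6}}

```text
clock: 7.5
tcp_pos: [0.5413, 0.2074, 0.0144]
orientation: [-3.142, -0.003, -0.0]
contact_force: [0.1, -0.1, 0.0]
grip_width: 0.0511
gripper_force: 0.0
```

>>> {"method": "apply_moves", "body": {"rows": [[0, 0, -0.15, 0, 0, 0], [0, 0, -0.5, 0, 0, 0], [0, 0, -0.5, 0, 0, 0], [0, 0, -0.5, 0, 0, 0]]}}

```text
clock: 8.0
tcp_pos: [0.5427, 0.208, 0.1417]
orientation: [-3.14, -0.003, -0.007]
contact_force: [-0.2, 1.6, -1.1]
grip_width: 0.0514
gripper_force: 0.0
```

```bash
python3 - <<'E'
from h import *
f=r.grab_frame("wrist"); save(f,"w3.png"); g=r.grab_frame("top")
for n,k in (("w",f),("t",g)):
    print(n,[(at(k,d["point"],.021).round(4),d["conf"]) for d in r.landmark_of(k,"blue_driver_mid")[:2]])
E
python3 plan.py .49 .08 .14 .13 .4477 -.043 .13 .256 .4477 -.043 .006 .256
```

```text
w [(array([0.5395, 0.2063, 0.021 ]), 0.94)]
t [(array([0.5365, 0.2046, 0.021 ]), 0.79)]
8.2 [0.5403 0.2069 0.1378] 0.0513
[-0.202, 0.5072, -0.0079, 0.0006, 0.0016, -0.0815] rows 2.2
[-0.2316, 0.4659, 0.04, 0.0, 0.0, -0.0802] rows 2.1
[0.0, -0.0, 0.496, 0.0, 0.0, 0.0] rows 2.0
```

View pics/w3.png

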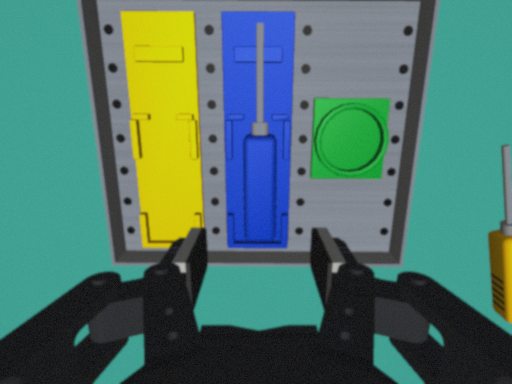

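The blue driver lies flat in the blue bay, with its handle at (260,187) and its shaft over the pad at (260,60). The yellow driver is next.

>>> {"method": "apply_moves", "body": {"rows": [[-0.202, 0.507, -0.008, 0, 0, -0.081], [-0.202, 0.507, -0.008, 0, 0, -0.081], [-0.202, 0.507, -0.008, 0, 0, -0.081], [-0.202, 0.507, -0.008, 0, 0, -0.081]], "claw": 0.75}}

```text
clock: 8.7
tcp_pos: [0.4906, 0.0801, 0.1407]
orientation: [3.135, 0.2, -0.002]
contact_force: [-0.1, 0.3, -0.8]
grip_width: 0.0643
gripper_force: 0.0
```

>>> {"method": "apply_moves", "body": {"rows": [[-0.232, 0.466, 0.04, 0, 0, -0.08], [-0.232, 0.466, 0.04, 0, 0, -0.08], [-0.232, 0.466, 0.04, 0, 0, -0.08], [-0.232, 0.466, 0.04, 0, 0, -0.08], [-0.232, 0.466, 0.04, 0, 0, -0.08]]}}

```text
clock: 9.32
tcp_pos: [0.4497, -0.0402, 0.1314]
orientation: [-3.115, -0.404, -0.002]
contact_force: [0.2, 0.4, 0.7]
grip_width: 0.0644
gripper_force: 0.0
```

```bash
python3 - <<'E'
from h import *
f=r.grab_frame("wrist")
m,s=blob(f,"yellow",proj(f,[.4477,-.043,.026]),100); print(s,rect(f,m,.026))
print([(at(f,d["point"],.013).round(4),d["conf"]) for d in r.landmark_of(f,"yellow_driver_mid")[:2]])
E
python3 plan.py .4477 -.043 .13 .256 .4477 -.043 .0065 .256
```

```text
[ 245  132   33  108 3370] (0.45, -0.0426, 93.1, 26.6, np.float64(0.245))
[(array([ 0.4469, -0.0407,  0.013 ]), 0.7)]
9.425 [ 0.4493 -0.0406  0.1314] 0.0641
[-0.0085, 0.0076, 0.0055, -0.0003, -0.0004, 0.0012] rows 0.1
[0.0, -0.0, 0.494, 0.0, 0.0, 0.0] rows 2.0
```

>>> {"method": "apply_moves", "body": {"rows": [[0, 0.005, 0.25, 0, 0, 0], [0, 0.005, 0.498, 0, 0, 0], [0, 0.005, 0.498, 0, 0, 0], [0, 0.005, 0.498, 0, 0, 0]]}}

```text
clock: 9.93
tcp_pos: [0.45, -0.0431, 0.0084]
orientation: [3.116, 0.401, 0.003]
contact_force: [0.4, -1.2, 0.7]
grip_width: 0.064
gripper_force: 0.0
```

>>> {"method": "apply_moves", "body": {"rows": [[0, 0, 0, 0, 0, 0], [0, 0, 0, 0, 0, 0], [0, 0, 0, 0, 0, 0], [0, 0, 0, 0, 0, 0], [0, 0, 0, 0, 0, 0]], "claw": 0, "newtons": 45}}

```text
clock: 10.55
tcp_pos: [0.4504, -0.0437, 0.0091]
orientation: [3.115, 0.399, 0.006]
contact_force: [-2.6, -0.4, 14.5]
grip_width: 0.0267
gripper_force: 44.0
```

>>> {"method": "apply_moves", "body": {"rows": [[0, 0, -0.2, 0, 0, 0], [0, 0, -0.45, 0, 0, 0], [0, 0, -0.45, 0, 0, 0], [0, 0, -0.45, 0, 0, 0], [0, 0, -0.45, 0, 0, 0]]}}

```text
clock: 11.18
tcp_pos: [0.4476, -0.0437, 0.1184]
orientation: [-3.116, -0.399, 0.003]
contact_force: [0.0, -0.2, -1.0]
grip_width: 0.0265
gripper_force: 45.9
```

```bash
python3 plan.py .5 .12 .13 .12 .541 .290 .10 .002 .541 .290 .015 .002
```

```text
11.175 [ 0.4476 -0.0437  0.1184] 0.0265
[0.3676, -0.581, -0.0469, -0.0003, 0.0014, 0.0858] rows 2.8
[0.2442, -0.6555, 0.12, -0.0, -0.0, 0.0751] rows 2.8
[0.0, -0.0, 0.34, 0.0, 0.0, 0.0] rows 1.4
```

>>> {"method": "apply_moves", "body": {"rows": [[0.368, -0.581, -0.047, 0, 0, 0.086], [0.368, -0.581, -0.047, 0, 0, 0.086], [0.368, -0.581, -0.047, 0, 0, 0.086], [0.368, -0.581, -0.047, 0, 0, 0.086]]}}

```text
clock: 11.68
tcp_pos: [0.5012, 0.1249, 0.1301]
orientation: [-3.133, -0.199, 0.001]
contact_force: [0.6, -1.1, -1.1]
grip_width: 0.0271
gripper_force: 45.9
```

>>> {"method": "apply_moves", "body": {"rows": [[0.244, -0.655, 0.12, 0, 0, 0.075], [0.244, -0.655, 0.12, 0, 0, 0.075], [0.244, -0.655, 0.12, 0, 0, 0.075], [0.244, -0.655, 0.12, 0, 0, 0.075], [0.244, -0.655, 0.12, 0, 0, 0.075]]}}

```text
clock: 12.3
tcp_pos: [0.5415, 0.2879, 0.0995]
orientation: [3.139, 0.002, -0.004]
contact_force: [0.7, -0.7, -0.5]
grip_width: 0.0272
gripper_force: 45.8
```

>>> {"method": "apply_moves", "body": {"rows": [[0, 0, 0, 0, 0, 0], [0, 0, 0, 0, 0, 0], [0, 0, 0, 0, 0, 0]]}}

```text
clock: 12.68
tcp_pos: [0.5424, 0.2892, 0.1013]
orientation: [3.141, 0.001, 0.001]
contact_force: [0.2, 0.4, -0.4]
grip_width: 0.027
gripper_force: 45.8
```

```bash
python3 - <<'E'
from h import *
f=r.grab_frame("wrist"); save(f,"w4.png")
E
python3 plan.py .541 .290 .10 .002 .541 .290 .018 .002
```

```text
12.725 [0.5424 0.2894 0.1013] 0.0266
[-0.0055, -0.0022, 0.0052, -0.0, -0.0002, -0.0005] rows 0.0
[0.0, -0.0, 0.328, 0.0, 0.0, 0.0] rows 1.3
```

View pics/w4.png

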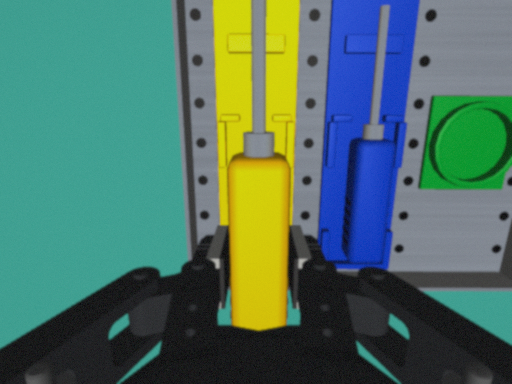

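The yellow driver hangs straight, with its handle at (259,240) and its shaft along the yellow plate, centred at column 257. The blue driver rests in its bay. I'll lower the yellow one.

>>> {"method": "apply_moves", "body": {"rows": [[-0.005, 0, 0.15, 0, 0, 0], [-0.005, 0, 0.28, 0, 0, 0], [-0.005, 0, 0.28, 0, 0, 0], [-0.005, 0, 0.335, 0, 0, 0], [-0.005, 0, 0.335, 0, 0, 0]]}}

```text
clock: 13.35
tcp_pos: [0.5416, 0.2903, 0.0178]
orientation: [-3.141, -0.003, -0.002]
contact_force: [-0.3, 0.3, -0.8]
grip_width: 0.0269
gripper_force: 45.9
```

>>> {"method": "apply_moves", "body": {"rows": [[0, 0, 0, 0, 0, 0], [0, 0, 0, 0, 0, 0], [0, 0, 0, 0, 0, 0]]}}

```text
clock: 13.72
tcp_pos: [0.541, 0.29, 0.0176]
orientation: [-3.141, -0.003, -0.0]
contact_force: [-0.3, 0.6, -0.4]
grip_width: 0.027
gripper_force: 45.9
```

>>> {"method": "apply_moves", "body": {"rows": [[0, 0, 0.008, 0, 0, 0], [0, 0, 0.008, 0, 0, 0], [0, 0, 0.008, 0, 0, 0]]}}

```text
clock: 14.1
tcp_pos: [0.5411, 0.29, 0.0172]
orientation: [3.141, 0.003, 0.001]
contact_force: [-4.8, -3.4, 15.2]
grip_width: 0.0268
gripper_force: 48.0
```

>>> {"method": "apply_moves", "body": {"rows": [[0, 0, 0, 0, 0, 0], [0, 0, 0, 0, 0, 0], [0, 0, 0, 0, 0, 0], [0, 0, 0, 0, 0, 0]], "claw": 0.55}}

```text
clock: 14.6
tcp_pos: [0.5409, 0.2899, 0.0151]
orientation: [3.141, 0.003, -0.0]
contact_force: [-0.5, -0.4, 0.8]
grip_width: 0.0472
gripper_force: 0.0
```

>>> {"method": "apply_moves", "body": {"rows": [[0, 0, -0.15, 0, 0, 0], [0, 0, -0.6, 0, 0, 0], [0, 0, -0.6, 0, 0, 0], [0, 0, -0.6, 0, 0, 0]]}}

```text
clock: 15.1
tcp_pos: [0.5435, 0.2916, 0.17]
orientation: [-3.137, -0.003, -0.012]
contact_force: [-0.0, 0.6, -0.4]
grip_width: 0.0467
gripper_force: 0.0
```

```bash
python3 - <<'E'
from h import *
f=r.grab_frame("wrist"); save(f,"w5.png")
E
python3 plan.py .541 .06 .19 .0 .52 -.17 .19 0 .5148 -.3716 .17 .0
```

```text
15.15 [0.542  0.2905 0.1673] 0.0468
[-0.0053, 0.9219, -0.0927, -0.0013, -0.0023, 0.001] rows 3.7
[-0.084, 0.92, 0.0, 0.0, 0.0, 0.0] rows 3.7
[-0.0208, 0.8064, 0.08, 0.0, 0.0, 0.0] rows 3.2
```

View pics/w5.png

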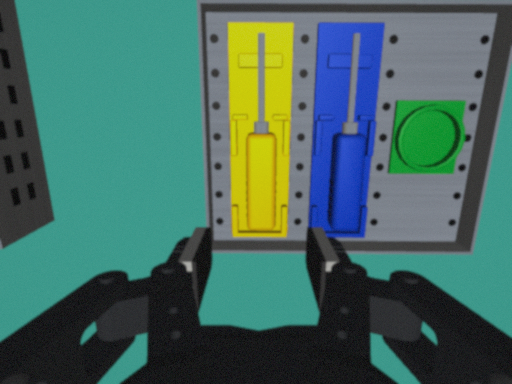

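Both drivers lie flat in their bays: yellow handle at (261,180), blue at (348,183), both shafts over the pads. The cup is next.

>>> {"method": "apply_moves", "body": {"rows": [[-0.005, 0.922, -0.093, 0, 0, 0], [-0.005, 0.922, -0.093, 0, 0, 0], [-0.005, 0.922, -0.093, 0, 0, 0], [-0.005, 0.922, -0.093, 0, 0, 0], [-0.005, 0.922, -0.093, 0, 0, 0]], "claw": 1}}

```text
clock: 15.78
tcp_pos: [0.5393, 0.0543, 0.1871]
orientation: [3.139, -0.009, -0.004]
contact_force: [0.3, 1.1, -0.0]
grip_width: 0.0849
gripper_force: 0.0
```

>>> {"method": "apply_moves", "body": {"rows": [[-0.084, 0.92, 0, 0, 0, 0], [-0.084, 0.92, 0, 0, 0, 0], [-0.084, 0.92, 0, 0, 0, 0], [-0.084, 0.92, 0, 0, 0, 0], [-0.084, 0.92, 0, 0, 0, 0]]}}

```text
clock: 16.4
tcp_pos: [0.5181, -0.1739, 0.187]
orientation: [3.141, -0.006, -0.004]
contact_force: [0.4, 1.1, 0.2]
grip_width: 0.0856
gripper_force: 0.0
```

>>> {"method": "apply_moves", "body": {"rows": [[-0.021, 0.806, 0.08, 0, 0, 0], [-0.021, 0.806, 0.08, 0, 0, 0], [-0.021, 0.806, 0.08, 0, 0, 0], [-0.021, 0.806, 0.08, 0, 0, 0], [-0.021, 0.806, 0.08, 0, 0, 0]]}}

```text
clock: 17.02
tcp_pos: [0.5149, -0.3709, 0.1671]
orientation: [-3.14, -0.003, 0.002]
contact_force: [0.9, -0.1, -0.0]
grip_width: 0.0852
gripper_force: 0.0
```

```bash
python3 - <<'E'
from h import *
f=r.grab_frame("wrist"); save(f,"w6.png")
m,s=blob(f,"green",proj(f,[.5148,-.3716,.08]),100); print(s,rect(f,m,.08))
c=max(cv2.findContours(m,cv2.RETR_EXTERNAL,cv2.CHAIN_APPROX_NONE)[0],key=len)[:,0]
P=np.array([at(f,p,.08)[:2] for p in cv2.convexHull(c)[:,0]],np.float32)*1000; print(cv2.minEnclosingCircle(P))
for t,z in (("green_cup_mid",.052),("white_cup_mid",.028)): print(t,[(at(f,d["point"],z).round(4),d["conf"]) for d in r.landmark_of(f,t)[:2]])
E
python3 plan.py .5148 -.3716 .17 0 .5148 -.3716 .06 0
```

```text
[ 224  157   72   70 3930] (0.5158, -0.3718, 56.1, 55.6, np.float64(0.001))
((515.9475708007812, -371.7477111816406), 28.511005401611328)
green_cup_mid [(array([ 0.514 , -0.3708,  0.052 ]), 0.79)]
white_cup_mid []
17.175 [ 0.5159 -0.3688  0.1683] 0.0854
[-0.0046, 0.0111, -0.007, -0.0012, -0.0, 0.0037] rows 0.1
[0.0, -0.0, 0.44, 0.0, 0.0, 0.0] rows 1.8
```

View pics/w6.png

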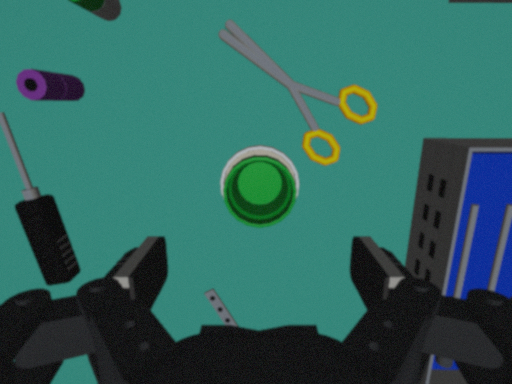

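The wrist view shows the green rim at (260,190), with the white ring visible round it. The scissors loop at (321,147) and the box right of column 410 are both clear of the fingers.

>>> {"method": "apply_moves", "body": {"rows": [[0, 0.004, 0.2, 0, 0, 0], [0, 0.004, 0.35, 0, 0, 0], [0, 0.004, 0.35, 0, 0, 0], [0, 0.004, 0.35, 0, 0, 0]]}}

```text
clock: 17.68
tcp_pos: [0.5161, -0.3725, 0.0827]
orientation: [3.141, 0.005, 0.003]
contact_force: [-0.4, 0.2, -0.7]
grip_width: 0.0853
gripper_force: 0.0
```

```bash
python3 plan.py .5155 -.3717 .06 0
```

```text
17.675 [ 0.5161 -0.3725  0.0827] 0.0853
[-0.0026, -0.0032, 0.0908, 0.0004, -0.0013, 0.0021] rows 0.4
```

>>> {"method": "apply_moves", "body": {"rows": [[-0.002, -0.002, 0.083, 0, 0, 0], [-0.002, -0.002, 0.083, 0, 0, 0], [-0.002, -0.002, 0.083, 0, 0, 0]]}}

```text
clock: 18.05
tcp_pos: [0.5152, -0.373, 0.0621]
orientation: [3.14, 0.003, 0.003]
contact_force: [-0.3, -0.0, -0.3]
grip_width: 0.0855
gripper_force: 0.0
```

>>> {"method": "apply_moves", "body": {"rows": [[0, 0, 0, 0, 0, 0], [0, 0, 0, 0, 0, 0], [0, 0, 0, 0, 0, 0], [0, 0, 0, 0, 0, 0], [0, 0, 0, 0, 0, 0]], "claw": 0, "newtons": 25}}

```text
clock: 18.68
tcp_pos: [0.515, -0.3729, 0.0615]
orientation: [3.141, 0.003, 0.002]
contact_force: [-1.2, 1.0, 6.3]
grip_width: 0.0563
gripper_force: 26.2
```

>>> {"method": "apply_moves", "body": {"rows": [[0, 0, -0.03, 0, 0, 0], [0, 0, -0.07, 0, 0, 0], [0, 0, -0.12, 0, 0, 0], [0, 0, -0.18, 0, 0, 0], [0, 0, -0.24, 0, 0, 0]]}}

```text
clock: 19.3
tcp_pos: [0.5143, -0.3727, 0.1217]
orientation: [3.141, 0.003, 0.001]
contact_force: [0.7, 0.4, -0.6]
grip_width: 0.0563
gripper_force: 26.8
```

>>> {"method": "apply_moves", "body": {"rows": [[0, 0, -0.1, 0, 0, 0], [0, 0, -0.22, 0, 0, 0], [0, 0, -0.22, 0, 0, 0], [0, 0, -0.22, 0, 0, 0]]}}

```text
clock: 19.8
tcp_pos: [0.5139, -0.3724, 0.1752]
orientation: [-3.141, -0.003, 0.0]
contact_force: [-1.1, 0.3, -1.2]
grip_width: 0.0568
gripper_force: 26.8
```

```bash
python3 - <<'E'
from h import *
f=r.grab_frame("scene"); w=r.grab_frame("wrist")
a=np.hstack([cv2.resize(f["pixels"][160:310,30:230],(400,300)),cv2.resize(w["pixels"],(400,300))])
cv2.imwrite("pics/c1.png",a[...,::-1])
E
python3 plan.py .54 -.16 .18 0 .57 .04 .18 0 .5803 .126 .14 0 .5803 .126 .048 0
```

```text
19.9 [ 0.5135 -0.3722  0.1743] 0.0563
[0.1076, -0.8484, -0.0223, -0.0006, 0.0011, 0.0012] rows 3.4
[0.12, -0.8, -0.0, 0.0, 0.0, 0.0] rows 3.2
[0.0412, -0.344, 0.16, 0.0, 0.0, 0.0] rows 1.5
[0.0, -0.0, 0.368, 0.0, 0.0, 0.0] rows 1.5
```

View pics/c1.png

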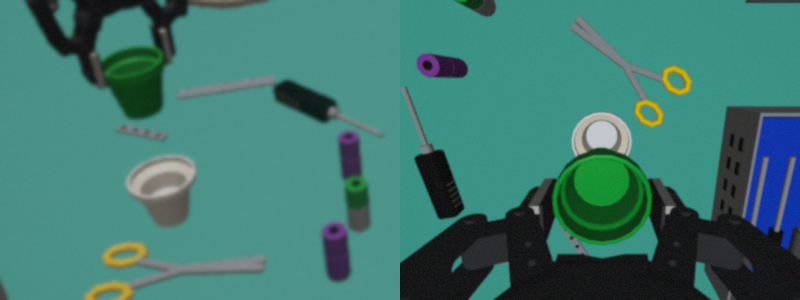

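The green cup hangs upright in the fingers at left (133,80), and the white cup still stands on the table at left (165,185). I'll carry the green cup to the socket.

>>> {"method": "apply_moves", "body": {"rows": [[0.108, -0.848, -0.022, 0, 0, 0], [0.108, -0.848, -0.022, 0, 0, 0], [0.108, -0.848, -0.022, 0, 0, 0], [0.108, -0.848, -0.022, 0, 0, 0], [0.108, -0.848, -0.022, 0, 0, 0]]}}

```text
clock: 20.52
tcp_pos: [0.5409, -0.1575, 0.1801]
orientation: [-3.14, -0.011, 0.002]
contact_force: [0.2, -0.3, -0.7]
grip_width: 0.0565
gripper_force: 26.9
```

>>> {"method": "apply_moves", "body": {"rows": [[0.12, -0.8, 0, 0, 0, 0], [0.12, -0.8, 0, 0, 0, 0], [0.12, -0.8, 0, 0, 0, 0], [0.12, -0.8, 0, 0, 0, 0], [0.12, -0.8, 0, 0, 0, 0]]}}

```text
clock: 21.15
tcp_pos: [0.5704, 0.0389, 0.1802]
orientation: [3.141, 0.004, -0.002]
contact_force: [0.9, -0.1, 0.5]
grip_width: 0.0565
gripper_force: 26.9
```

>>> {"method": "apply_moves", "body": {"rows": [[0.041, -0.344, 0.16, 0, 0, 0], [0.041, -0.344, 0.16, 0, 0, 0], [0.041, -0.344, 0.16, 0, 0, 0], [0.041, -0.344, 0.16, 0, 0, 0], [0.041, -0.344, 0.16, 0, 0, 0]]}}

```text
clock: 21.78
tcp_pos: [0.5811, 0.1227, 0.1413]
orientation: [3.141, -0.003, 0.001]
contact_force: [0.9, -0.6, 0.4]
grip_width: 0.0564
gripper_force: 27.0
```

```bash
python3 plan.py .5803 .126 .14 0 .5803 .126 .05 0
```

```text
21.775 [0.5811 0.1227 0.1413] 0.0564
[-0.0034, -0.0133, 0.005, 0.0007, -0.0005, -0.0013] rows 0.1
[0.0, -0.0, 0.36, 0.0, 0.0, 0.0] rows 1.4
```

>>> {"method": "apply_moves", "body": {"rows": [[0, -0.003, 0.15, 0, 0, 0], [0, -0.003, 0.27, 0, 0, 0], [0, -0.003, 0.27, 0, 0, 0], [0, -0.003, 0.27, 0, 0, 0], [0, -0.003, 0.27, 0, 0, 0]]}}

```text
clock: 22.4
tcp_pos: [0.5817, 0.1263, 0.075]
orientation: [-3.141, -0.002, -0.004]
contact_force: [0.1, -0.0, -0.6]
grip_width: 0.0566
gripper_force: 27.0
```

>>> {"method": "apply_moves", "body": {"rows": [[0, 0, 0, 0, 0, 0], [0, 0, 0, 0, 0, 0], [0, 0, 0, 0, 0, 0]]}}

```text
clock: 22.78
tcp_pos: [0.5806, 0.1263, 0.0735]
orientation: [-3.142, -0.003, -0.0]
contact_force: [-0.0, -0.7, -1.0]
grip_width: 0.0563
gripper_force: 27.0
```

```bash
python3 plan.py .5803 .126 .0465 0
python3 - <<'E'
from h import *
for n in ("wrist","scene"):
    f=r.grab_frame(n)
    print([(t,d["point"],d["conf"]) for t in ("green_cup_mid","cup_socket_seat") for d in r.landmark_of(f,t)[:2]])
    if n=="scene": cv2.imwrite("pics/c2.png",cv2.resize(f["pixels"][130:250,220:380],(640,480),interpolation=cv2.INTER_CUBIC)[...,::-1])
E
```

```text
22.775 [0.5806 0.1263 0.0735] 0.0563
[-0.0011, 0.0012, 0.108, -0.0, -0.0002, 0.0012] rows 0.4
[('green_cup_mid', [257.6, 237.2], 0.68), ('cup_socket_seat', [258.7, 201.8], 0.85)]
[('green_cup_mid', [289.9, 173.5], 0.55), ('cup_socket_seat', [291.4, 196.4], 0.53)]
```

View pics/c2.png

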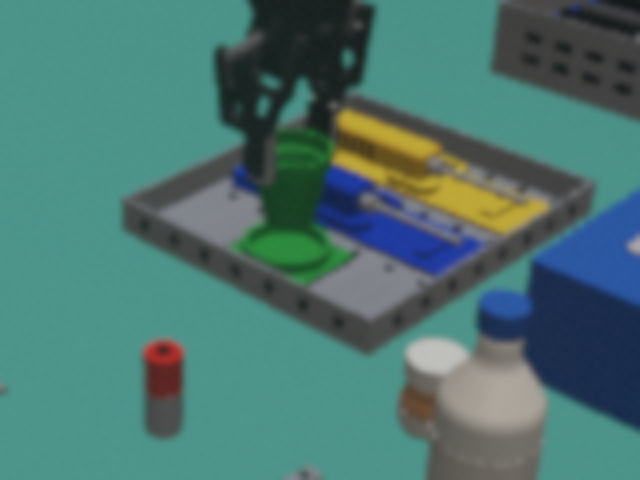

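The scene view shows the cup at crop (293,180), right above the ring at (290,245). I'll lower it.

>>> {"method": "apply_moves", "body": {"rows": [[-0.001, 0.001, 0.04, 0, 0, 0], [-0.001, 0.001, 0.08, 0, 0, 0], [-0.001, 0.001, 0.105, 0, 0, 0], [-0.001, 0.001, 0.105, 0, 0, 0], [-0.001, 0.001, 0.105, 0, 0, 0]]}}

```text
clock: 23.7
tcp_pos: [0.5803, 0.126, 0.0471]
orientation: [3.142, 0.003, 0.0]
contact_force: [0.4, 0.5, -0.7]
grip_width: 0.0565
gripper_force: 27.0
```

>>> {"method": "apply_moves", "body": {"rows": [[0, 0, 0.004, 0, 0, 0], [0, 0, 0.004, 0, 0, 0], [0, 0, 0.004, 0, 0, 0]]}}

```text
clock: 24.08
tcp_pos: [0.5803, 0.126, 0.0461]
orientation: [-3.142, -0.003, -0.0]
contact_force: [-0.3, -1.6, -0.3]
grip_width: 0.0564
gripper_force: 27.0
```

>>> {"method": "apply_moves", "body": {"rows": [[0, 0, 0.006, 0, 0, 0], [0, 0, 0.006, 0, 0, 0], [0, 0, 0.006, 0, 0, 0]]}}

```text
clock: 24.45
tcp_pos: [0.5808, 0.1262, 0.0455]
orientation: [-3.141, -0.003, -0.002]
contact_force: [-2.0, -0.1, 7.9]
grip_width: 0.0563
gripper_force: 27.6
```

>>> {"method": "apply_moves", "body": {"rows": [[0, 0, 0, 0, 0, 0], [0, 0, 0, 0, 0, 0], [0, 0, 0, 0, 0, 0], [0, 0, 0, 0, 0, 0]], "claw": 1}}

```text
clock: 24.95
tcp_pos: [0.5802, 0.126, 0.0444]
orientation: [3.142, 0.003, -0.0]
contact_force: [-0.9, -0.4, 0.1]
grip_width: 0.0854
gripper_force: 0.0
```

>>> {"method": "apply_moves", "body": {"rows": [[0, 0, -0.15, 0, 0, 0], [0, 0, -0.6, 0, 0, 0], [0, 0, -0.6, 0, 0, 0], [0, 0, -0.6, 0, 0, 0]]}}

```text
clock: 25.45
tcp_pos: [0.583, 0.1269, 0.1992]
orientation: [-3.139, -0.003, -0.013]
contact_force: [0.5, -0.5, 0.1]
grip_width: 0.0853
gripper_force: 0.0
```

```bash
python3 - <<'E'
from h import *
w=r.grab_frame("wrist"); f=r.grab_frame("scene")
a=np.hstack([cv2.resize(f["pixels"][130:250,220:380],(400,300)),cv2.resize(w["pixels"],(400,300))])
cv2.imwrite("pics/c3.png",a[...,::-1])
for n,k in (("w",w),("s",f)): print([(at(k,d["point"],.036).round(4),d["conf"]) for d in r.landmark_of(k,"green_cup_mid")[:2]])
E
python3 plan.py .62 -.05 .19 .4 .6656 -.237 .17 .9 .6656 -.237 .036 .9
```

```text
[(array([0.5811, 0.128 , 0.036 ]), 0.63)]
[(array([0.5724, 0.1344, 0.036 ]), 0.65)]
25.65 [0.5792 0.1257 0.193 ] 0.085
[0.1619, 0.703, 0.012, 0.0002, 0.0018, -0.2534] rows 2.9
[-0.1233, 0.76, 0.08, 0.0, 0.0, -0.3183] rows 3.1
[0.0, -0.0, 0.536, 0.0, 0.0, 0.0] rows 2.1
```

View pics/c3.png

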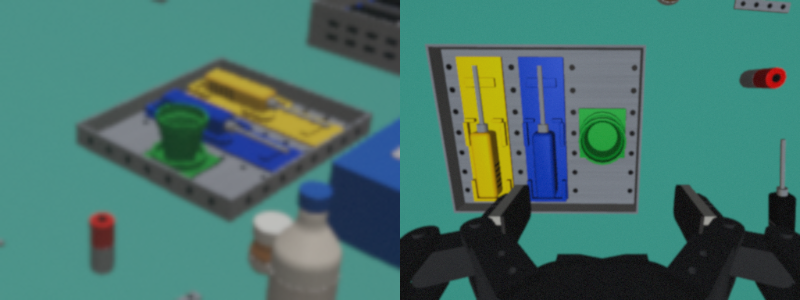

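The green cup stands upright in the ring at left (180,140), right (602,135). The green sleeve is next. The purple decoys lie on a diagonal either side of it, so I'll close the fingers across that line.

```bash
python3 plan.py .62 -.05 .19 -.4 .6656 -.237 .17 -.85
```

```text
25.65 [0.5792 0.1257 0.193 ] 0.085
[0.1619, 0.703, 0.012, 0.0009, 0.0016, 0.2559] rows 2.9
[0.4593, 0.6179, 0.08, 0.0, -0.0, 0.2865] rows 3.1
```

>>> {"method": "apply_moves", "body": {"rows": [[0.162, 0.703, 0.012, 0, 0, 0.256], [0.162, 0.703, 0.012, 0, 0, 0.256], [0.162, 0.703, 0.012, 0, 0, 0.256], [0.162, 0.703, 0.012, 0, 0, 0.256], [0.162, 0.703, 0.012, 0, 0, 0.256]], "claw": 0.65}}

```text
clock: 26.28
tcp_pos: [0.6202, -0.0489, 0.19]
orientation: [-3.079, 0.624, 0.004]
contact_force: [-0.4, 0.3, -0.4]
grip_width: 0.0556
gripper_force: 0.0
```

>>> {"method": "apply_moves", "body": {"rows": [[0.459, 0.618, 0.08, 0, 0, 0.2865], [0.459, 0.618, 0.08, 0, 0, 0.2865], [0.459, 0.618, 0.08, 0, 0, 0.2865], [0.459, 0.618, 0.08, 0, 0, 0.2865], [0.459, 0.618, 0.08, 0, 0, 0.2865]]}}

```text
clock: 26.9
tcp_pos: [0.6666, -0.2345, 0.1705]
orientation: [-2.862, 1.292, 0.003]
contact_force: [0.5, 0.4, 0.9]
grip_width: 0.0552
gripper_force: 0.0
```

>>> {"method": "apply_moves", "body": {"rows": [[0, 0, 0, 0, 0, 0], [0, 0, 0, 0, 0, 0], [0, 0, 0, 0, 0, 0]]}}

```text
clock: 27.28
tcp_pos: [0.6668, -0.2355, 0.1719]
orientation: [-2.862, 1.293, -0.0]
contact_force: [-0.4, -0.6, 0.3]
grip_width: 0.0556
gripper_force: 0.0
```

```bash
python3 - <<'E'
from h import *
f=r.grab_frame("wrist"); save(f,"w7.png")
px=proj(f,[.6656,-.2365,.056]); print(px)
m,s=blob(f,"green",px,50); print(s,rect(f,m,.056))
print([(d["point"],at(f,d["point"],.028).round(4),d["conf"]) for d in r.landmark_of(f,"green_sleeve_mid")[:4]])
E
python3 plan.py .666 -.237 .036 -.85
```

```text
[260.36902892 184.86404675]
[246 168  26  29 520] (0.6684, -0.2372, 25.1, 21.8, np.float64(-0.85))
[([280.0, 252.7], array([ 0.5977, -0.1903,  0.028 ]), 0.89), ([261.0, 179.0], array([ 0.664 , -0.2359,  0.028 ]), 0.81)]
27.375 [ 0.6666 -0.2362  0.1718] 0.0555
[0.0007, 0.0041, 0.5431, -0.0001, -0.0001, 0.0002] rows 2.2
```

View pics/w7.png

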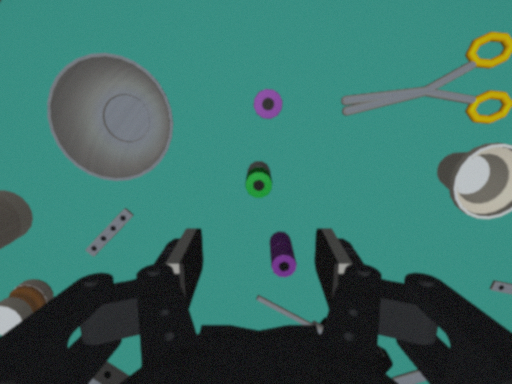

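In the wrist view the green sleeve's bore is at (258,185), centred between the fingers. The purple ones at (268,103) and (283,265) lie fore and aft, outside the closing line. I'll descend.

>>> {"method": "apply_moves", "body": {"rows": [[0, 0.003, 0.25, 0, 0, 0], [0, 0.003, 0.45, 0, 0, 0], [0, 0.003, 0.538, 0, 0, 0], [0, 0.003, 0.538, 0, 0, 0], [0, 0.003, 0.538, 0, 0, 0]]}}

```text
clock: 28.0
tcp_pos: [0.6677, -0.2378, 0.0394]
orientation: [-2.861, 1.296, -0.006]
contact_force: [-0.3, -0.1, 0.6]
grip_width: 0.0554
gripper_force: 0.0
```

>>> {"method": "apply_moves", "body": {"rows": [[0, 0, 0, 0, 0, 0], [0, 0, 0, 0, 0, 0], [0, 0, 0, 0, 0, 0], [0, 0, 0, 0, 0, 0], [0, 0, 0, 0, 0, 0]], "claw": 0, "newtons": 35}}

```text
clock: 28.62
tcp_pos: [0.6672, -0.2375, 0.0388]
orientation: [-2.862, 1.296, -0.004]
contact_force: [-0.5, 0.2, 6.8]
grip_width: 0.0227
gripper_force: 34.1
```

>>> {"method": "apply_moves", "body": {"rows": [[0, 0, -0.15, 0, 0, 0], [0, 0, -0.35, 0, 0, 0], [0, 0, -0.6, 0, 0, 0], [0, 0, -0.6, 0, 0, 0], [0, 0, -0.6, 0, 0, 0]]}}

```text
clock: 29.25
tcp_pos: [0.6656, -0.237, 0.187]
orientation: [-2.862, 1.296, 0.0]
contact_force: [0.7, -0.2, -1.7]
grip_width: 0.0224
gripper_force: 34.5
```

```bash
python3 plan.py .62 -.05 .19 -.4 .5805 .1262 .16 0
```

```text
29.25 [ 0.6656 -0.237   0.187 ] 0.0224
[-0.6825, -0.3563, -0.0118, -0.0, 0.0001, -0.2866] rows 3.1
[-0.42, -0.5876, 0.12, 0.0, 0.0, -0.2546] rows 2.9
```

>>> {"method": "apply_moves", "body": {"rows": [[-0.6825, -0.356, -0.012, 0, 0, -0.2866], [-0.6825, -0.356, -0.012, 0, 0, -0.2866], [-0.6825, -0.356, -0.012, 0, 0, -0.2866], [-0.6825, -0.356, -0.012, 0, 0, -0.2866], [-0.6825, -0.356, -0.012, 0, 0, -0.2866]]}}

```text
clock: 29.88
tcp_pos: [0.6194, -0.0501, 0.1887]
orientation: [3.078, -0.623, -0.004]
contact_force: [0.2, -0.9, -1.0]
grip_width: 0.0224
gripper_force: 34.5
```

>>> {"method": "apply_moves", "body": {"rows": [[-0.42, -0.5876, 0.12, 0, 0, -0.2546], [-0.42, -0.5876, 0.12, 0, 0, -0.2546], [-0.42, -0.5876, 0.12, 0, 0, -0.2546], [-0.42, -0.5876, 0.12, 0, 0, -0.2546], [-0.42, -0.5876, 0.12, 0, 0, -0.2546]]}}

```text
clock: 30.5
tcp_pos: [0.5813, 0.1237, 0.1593]
orientation: [3.14, -0.005, -0.001]
contact_force: [-0.2, -0.5, -0.1]
grip_width: 0.0224
gripper_force: 34.5
```

>>> {"method": "apply_moves", "body": {"rows": [[0, 0, 0.16, 0, 0, 0], [0, 0, 0.16, 0, 0, 0], [0, 0, 0.16, 0, 0, 0], [0, 0, 0.16, 0, 0, 0], [0, 0, 0.16, 0, 0, 0]]}}

```text
clock: 31.12
tcp_pos: [0.5815, 0.126, 0.1211]
orientation: [-3.141, 0.001, -0.003]
contact_force: [-0.5, 0.6, -0.1]
grip_width: 0.0223
gripper_force: 34.5
```

```bash
python3 - <<'E'
from h import *
w=r.grab_frame("wrist"); f=r.grab_frame("scene")
a=np.hstack([cv2.resize(f["pixels"][130:250,220:380],(400,300)),cv2.resize(w["pixels"],(400,300))])
cv2.imwrite("pics/c4.png",a[...,::-1])
E
python3 plan.py .5805 .1262 .0715 0
```

```text
31.225 [0.5811 0.1261 0.1207] 0.0224
[-0.0028, -0.0005, 0.1968, -0.0002, -0.0006, -0.0002] rows 0.8
```

View pics/c4.png

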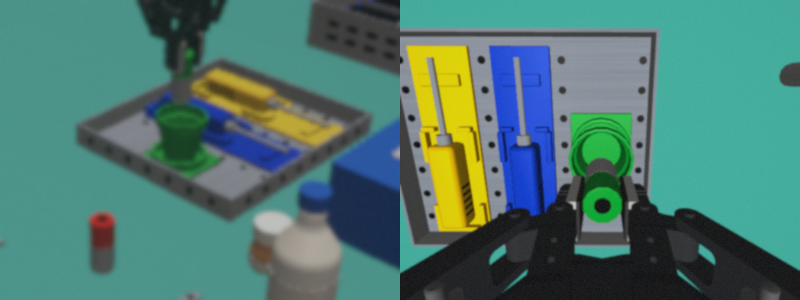

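The sleeve hangs upright over the cup at left (182,85), with the cup opening at left (181,115). It's centred in the wrist view too. I'll lower it in.

>>> {"method": "apply_moves", "body": {"rows": [[-0.001, 0, 0.06, 0, 0, 0], [-0.001, 0, 0.12, 0, 0, 0], [-0.001, 0, 0.17, 0, 0, 0], [-0.001, 0, 0.19, 0, 0, 0], [-0.001, 0, 0.19, 0, 0, 0]]}}

```text
clock: 31.85
tcp_pos: [0.5804, 0.126, 0.072]
orientation: [3.141, -0.0, -0.001]
contact_force: [0.7, 0.9, 0.0]
grip_width: 0.0226
gripper_force: 34.5
```

>>> {"method": "apply_moves", "body": {"rows": [[0, 0, 0.006, 0, 0, 0], [0, 0, 0.006, 0, 0, 0], [0, 0, 0.006, 0, 0, 0]]}}

```text
clock: 32.22
tcp_pos: [0.5807, 0.126, 0.0713]
orientation: [-3.142, 0.0, -0.001]
contact_force: [0.2, -0.1, -0.7]
grip_width: 0.0224
gripper_force: 34.5
```

>>> {"method": "apply_moves", "body": {"rows": [[0, 0, 0.005, 0, 0, 0], [0, 0, 0.005, 0, 0, 0], [0, 0, 0.005, 0, 0, 0]]}}

```text
clock: 32.6
tcp_pos: [0.5811, 0.1261, 0.0707]
orientation: [-3.141, 0.0, -0.002]
contact_force: [-1.3, -1.6, 5.9]
grip_width: 0.0225
gripper_force: 35.1
```

>>> {"method": "apply_moves", "body": {"rows": [[0, 0, 0, 0, 0, 0], [0, 0, 0, 0, 0, 0], [0, 0, 0, 0, 0, 0], [0, 0, 0, 0, 0, 0]], "claw": 0.6}}

```text
clock: 33.1
tcp_pos: [0.5805, 0.1259, 0.0697]
orientation: [3.141, -0.0, -0.0]
contact_force: [0.5, 0.3, 0.3]
grip_width: 0.0512
gripper_force: 0.0
```

>>> {"method": "apply_moves", "body": {"rows": [[0, 0, -0.1, 0, 0, 0], [0, 0, -0.5, 0, 0, 0], [0, 0, -0.6, 0, 0, 0], [0, 0, -0.6, 0, 0, 0], [0, 0, -0.6, 0, 0, 0]]}}

```text
clock: 33.72
tcp_pos: [0.5802, 0.1258, 0.2194]
orientation: [3.141, -0.0, -0.001]
contact_force: [0.7, -0.5, -0.6]
grip_width: 0.0513
gripper_force: 0.0
```

>>> {"method": "apply_moves", "body": {"rows": [[0, 0, 0, 0, 0, 0], [0, 0, 0, 0, 0, 0], [0, 0, 0, 0, 0, 0], [0, 0, 0, 0, 0, 0]]}}

```text
clock: 34.22
tcp_pos: [0.5805, 0.126, 0.2194]
orientation: [3.141, -0.0, -0.001]
contact_force: [-0.2, -0.8, -0.2]
grip_width: 0.0517
gripper_force: 0.0
```

Run:
```python
from h import *
w=r.grab_frame("wrist"); f=r.grab_frame("scene")
a=np.hstack([cv2.resize(f["pixels"][130:310,80:380],(500,300)),cv2.resize(w["pixels"][:,100:484],(300,300))])
cv2.imwrite("pics/c5.png",a[...,::-1]); print(r.get_obs()["clock"])
```

```text
34.325
```

View pics/c5.png

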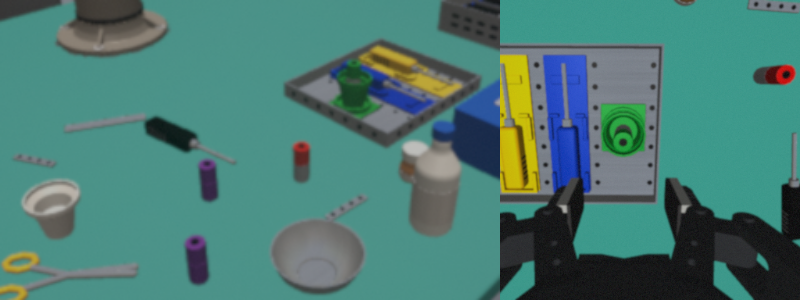

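The green sleeve stands in the cup in its socket at left (352,85), and both drivers are in their holders. The black driver, white cup and red sleeve haven't moved, and the gripper is clear of everything.

```bash
python3 -c "
from bench import r
print(r.hand_in())"
```

```text
the job is handed in; nothing more can be done
None
```

The tray is packed and the job handed in at about 34 s: the blue and yellow drivers lie in their own holders, the green cup stands in its socket with the green-collared sleeve in it, and the black driver, white cup and red-collared sleeve were left in place.

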